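# Clear the packing guide and turn its stiff page over the spine

## Task

The packing guide lies open on the bench with its stiff page half raised on the right and a product box standing on its left cover. First push the box off the cover so that it stands flat on the bench, then push the page up and over the spine and press it down flat on the left cover. Do it all with light pushes of the fingertips: nothing is to be gripped or lifted, and the jar, the label roll and the stapler are to be left alone.

Things in the scene. Friction and masses are not known exactly. Their poses are not given: they have to be found in the camera images.
- guide: the packing guide, a flat open folder fixed to the bench: two grey covers 170 mm along the spine, 6 mm thick, each reaching from 15 to 165 mm sideways from the spine line, and a row of steel hinge knuckles (12 mm thick, top 19 mm above the bench) along the spine. Origin on the bench under the middle of the spine; x along the spine (away from the robot), y to the left cover, z up
- spine_mid (a point): middle of the hinge axis, 13 mm above the bench; the axis runs along the guide's x
- page (a joint): turn of the stiff page about the spine, rad: 0 lying flat to the right, 1.57 upright, 3.14 (its stop) lying flat on the left. A white rigid board 160 mm along the spine, 5 mm thick, its edge 140 mm from the hinge axis, with a 50 mm wide tab in the middle of that edge out to 153 mm; 0.11 kg. The hinge is stiff: the page stays at any angle where it is left, and needs about 1 to 2 N at the edge to turn. It starts between 0.45 and 0.95, leaving a gap under its edge
- page_tab (a point): outer end of the page's tab, 153 mm from the hinge axis, in the middle of the page's thickness
- carton_pack: the white product box standing on the left cover, 60 x 155 x 45 mm (x, y, z), 0.14 kg, loose; its long side lies roughly along the spine. Origin in the middle of its underside. It is the only box on the guide; other such boxes stay in the carton
- jar: small round jar with a screw lid, 53 mm across, 46 mm high, on the bench to the right of the guide; leave alone. Origin at the middle of its underside
- label_spool: white roll of labels standing on end, 84 x 89 mm, 61 mm high, on the bench to the right of the guide; leave alone. Origin at the middle of its underside
- small_stapler: stapler, 28 x 122 x 36 mm, on the bench to the right of the guide; leave alone. Origin at the middle of its underside

How it is judged:
By the outcome, as a careful person would: the job done as asked, in the order asked, and still so for the second after the job is handed in, with the robot touching nothing.
It also fails if it takes over 64 s, if anything falls off the work surface, if the arm or the gripper's body presses on something with over 40 N, if the wrist force passes 120 N, or if a joint passes its speed limit or range.

## Robot

A 6-joint arm with a two-finger parallel gripper is mounted at the origin on a cart in front of the work surface, level with it; the furniture and walls round the work are solid. World frame = base frame: x ahead of the robot, y to its left, z up, the work surface at z = 0. Lengths are in mm, angles in rad, forces in N, time in s.
With the tool pointing down it reaches from about 325 to 900 mm from the base axis. Payload 6.1 kg.
Tool frame: the origin (TCP) lies on the centre line of the jaws, within the pads' length; the fingertips stand 11 mm ahead of it and the grasp point (between the pads) lies 8 mm behind it; z points along the fingers, y is the line along which they close (so a half turn about z gives the same grasp; the last joint's range is limited). The gripper opens to 85 mm and grips with 20 to 120 N. Pads are 22 mm wide; open, the fingers measure 114 mm over their backs; the gripper's body (76 mm by 85 mm) begins 54 mm behind the grasp point. The pads swing forward as they close: fully open they stand 13 mm farther back than shut.
Start: joints at [-1.247, 0.22, 1.526, -0, 1.395, -0.126], TCP at [271.733, -562.829, 242.3] pointing down, gripper open.
Joint ranges: [-2.98, 2.98], [-0.91, 2.08], [0.09, 2.57], [-1.24, 4.39], [0.2, 2.65], [-2.68, 2.68]. Speed limits (rad/s): [2.57, 2.57, 3.01, 3.14, 3.14, 3.14].

## Interface

Orientations are given as a 3x3 rotation matrix whose columns are the frame's x, y, z axes.
In Python, from bench import robot gives the robot as it stands.
- The arm moves only by the shell command python3 -m jog 'ROWS' [FORCE]. ROWS is a JSON object of lists of equal length, an entry for each row: "fingers": the closure, from 0 (fully open) to 1 (shut); "delta_pos": the shift along the tool's x, y, z as a fraction of full scale, a list of three; "spin": the turn about the tool's z as a fraction of full scale. A call has 1 to 5 rows; each row shifts and turns the commanded pose from where the row before left it, along the tool's axes as they then stand; what a row does not reach is not made up. Full scale, the value 1, is 0.2 m for a shift and 2 rad for a turn. A row lasts 1/8 s, in which the tool goes at most 62.5 mm and 10.7 degrees, less where a joint would pass 70% of its speed; a pose out of reach is approached as far as the arm can. A call with a number of a shift or a turn outside -1 to 1 is refused whole. A call with a gripper value outside its range is refused whole. The fingers move at their own pace and stop on an object; FORCE is the grip in N (left out, the last holds). Time passes only in rows, so rows that do not move let the fingers close. It gives the time, the measured TCP pose, the force, the opening and the grip force at its end, in the units of the state.
- robot.state(): the state, without advancing time (a new reading comes with each control period).
- robot.get_image(name): name is "side" or "top"; returns a dict with "pixels" (384x512x3 uint8, red, green, blue), "K" (3x3 intrinsics, pixels), "position" and "orientation" of the camera in the world. Camera axes: x right, y down, z forward; pixel columns grow to the right and rows downward; lengths in mm; the calibration is good to about 2 mm. A picture is of the moment at which its call begins. There is no depth.
- robot.job_done(): hands the job in; it is judged then, once.
Trained networks look in a picture, given as the dict that the camera call returned (one of the last four; its "shot" number tells which), for a name from the list of things; names that differ only in an ending like _2 or _b are one class to them, and where a whole thing is asked for, a point or a joint stands for the part that bears it (a point fixed in the world has none). Each returns a list of dicts, best first, with "confidence" (0 to 1); they miss things now and then, are a little off and sometimes report something else, mostly with a low value. They report only what shows in the picture. A call takes as long as a camera call.
- robot.spot_in(picture, name): "at" ([x, y, z] in mm, in world coordinates, good to about 4 mm: the middle of the surface that is visible of it).
- robot.outline_of(picture, name): "region" (384x512 bool, what is visible of it).
- robot.place_of(picture, name): "at" ([x, y, z] in mm, in world coordinates, good to about 4 mm: a listed point, or the origin of a listed thing).
The state is a dict: "clock": time; "joint_positions": joint angles; "qvel": joint speeds; "effort": joint torques, N m; "ee_pos": TCP position; "tool_rot": TCP orientation; "contact_force": force on the tool from outside, world axes, zero at the start; "wrist_torque": the same for the moment, N m; "finger_gap": finger opening in mm; "finger_force": force on a finger pad.
Only numpy, scipy, OpenCV 4.12 (cv2) and the standard library are available. Lean on these libraries where they do the work, as an engineer would, in place of code of your own. Each camera call takes 0.05 s, during which the arm holds its last target. There are 200 camera calls.

## Working session

There is one attempt and no reset: what is moved stays moved. The work goes in short steps, Python scripts to look and compute and a shell command to move; the robot and the scene stay as the last step left them, time stands still between calls to the robot, and variables do not carry over. Pictures are saved under pics/ and viewed, at most 10 in all, crops included, and the job is handed in when it is done.

```bash
mkdir -p pics; ls; python3 - <<'E'
from bench import robot
import cv2,numpy as np
np.set_printoptions(precision=3,suppress=True)
ims=[]
for n in("top","side"):
    p=robot.get_image(n);ims.append(p["pixels"][:,:,::-1])
    print(n,np.array(p["position"]),np.array(p["orientation"]).round(3).tolist(),np.array(p["K"]).tolist())
    for t in("guide","spine_mid","page_tab","carton_pack","jar","label_spool","small_stapler"):
        for r in robot.place_of(p,t)[:2]: print(t,np.array(r["at"]),round(r["confidence"],2))
    for r in robot.spot_in(p,"carton_pack")[:2]: print("spot",np.array(r["at"]),r["confidence"])
    for r in robot.outline_of(p,"carton_pack")[:1]:
        c=cv2.minAreaRect(np.argwhere(r["region"])[:,::-1].astype(np.float32));print(c)
cv2.imwrite("pics/a.png",ims[0]);cv2.imwrite("pics/b.png",ims[1])
s=robot.state();print(s["clock"],np.array(s["tool_rot"]),s["ee_pos"],s["contact_force"])
E
```

```text
pics
top [ 422.661 -102.551 1311.114] [[-0.002, -0.999, 0.054], [-1.0, 0.002, -0.0], [0.0, -0.054, -0.999]] [[465.7727445962157, 0.0, 255.6938395877486], [0.0, 465.7727445962157, 187.70738653488183], [0.0, 0.0, 1.0]]
guide [476.9  40.7  -2.7] 0.57
guide [480.4  41.   11.7] 0.47
spine_mid [477.9  38.7  14.9] 0.65
page_tab [467.7 -97.3  90.3] 0.62
carton_pack [476.1 147.2   6.6] 0.97
jar [ 434.9 -305.9   -0.6] 0.58
label_spool [ 521.3 -302.    -0.5] 0.96
small_stapler [ 422.3 -437.    -0.2] 0.92
spot [475.9 146.9  48.1] 0.56
((164.04920959472656, 192.45664978027344), (57.05929946899414, 26.365331649780273), 85.48600769042969)
side [ 473.157 -873.918  589.892] [[1.0, 0.008, 0.023], [-0.015, -0.585, 0.811], [0.02, -0.811, -0.585]] [[367.6714684542551, 0.0, 256.4125036212848], [0.0, 367.6714684542551, 189.712344257553], [0.0, 0.0, 1.0]]
guide [477.5  42.9   3.2] 0.87
page_tab [468.3 -97.9  94.2] 0.51
page_tab [476.5 148.    6.7] 0.47
carton_pack [478.7 149.9   8.7] 0.7
jar [ 431.9 -304.9   -1.8] 0.58
jar [478.3  35.5  13.8] 0.22
label_spool [ 527.6 -302.2    2.9] 0.62
small_stapler [ 421.3 -435.9   -0.7] 0.74
spot [477.2 118.2  46.2] 0.87
((250.0, 144.5), (21.0, 50.0), 90.0)
1.0 [[ 0.901  0.435  0.   ]
 [ 0.435 -0.901  0.   ]
 [ 0.    -0.    -1.   ]] [ 271.74  -562.818  242.305] [-0.481  0.066 -0.193]
```

View pics/a.png

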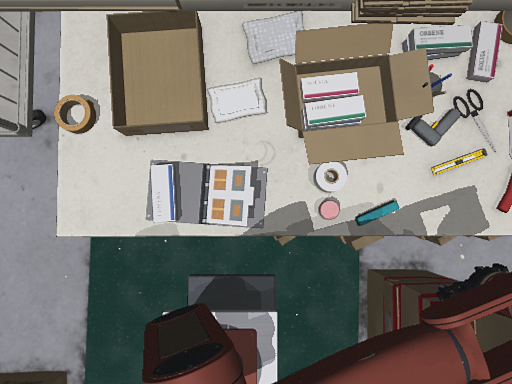

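View pics/b.png

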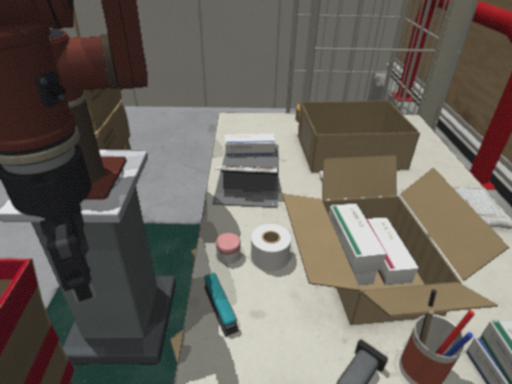

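The top view shows the guide at about (207,193), turned about −4°. The box stands on its left cover at (164,192), and the page is half raised to the right with its tab near (245,195). The side view agrees, and there is free bench to the left. I'll spin the tool in line with the guide, then cross over high.

```bash
cat > h.py <<'E'
from bench import robot
import numpy as np
np.set_printoptions(precision=1,suppress=True)
O=np.array([478,40.7]);X=np.array([.9976,-.0698]);Y=np.array([.0698,.9976])
def g(p): d=np.array(p[:2])-O; return np.array([d@X,d@Y,p[2]])
def st():
    s=robot.state();R=np.array(s["tool_rot"])
    print("t",round(s["clock"],2),"guide-frame TCP",g(s["ee_pos"]),"yaw",np.degrees(np.arctan2(R[1,0],R[0,0])).round(1),"F",np.array(s["contact_force"]),"gap",s["finger_gap"])
E
python3 -m jog '{"fingers":[0,0,0],"delta_pos":[[0,0,0],[0,0,0],[0,0,0]],"spin":[-0.0875,-0.0875,-0.0875]}'
python3 -m jog '{"fingers":[0,0,0],"delta_pos":[[0,0,0],[0,0,0],[0,0,0]],"spin":[-0.0875,-0.0875,-0.0875]}' >/dev/null
python3 -m jog '{"fingers":[0,0,0,0,0],"delta_pos":[[0.28,0.065,0],[0.28,0.065,0],[0.28,0.065,0],[0.28,0.065,0],[0.28,0.065,0]],"spin":[0,0,0,0,0]}' >/dev/null
python3 -c "import h;h.st()"
```

```text
clock: 1.38
ee_pos: [271.7, -562.8, 242.3]
tool_rot: [[0.557, 0.831, -0.0], [0.831, -0.557, 0.0], [0.0, -0.0, -1.0]]
contact_force: [0.2, 0.1, 0.9]
finger_gap: 85.3
finger_force: 0.0
t 2.38 guide-frame TCP [ -98.1 -334.9  242.5] yaw 85.9 F [ 0.3 -0.4 -0.3] gap 85.30205273557215
```

```bash

python3 -m jog '{"fingers":[0,0,0,0,0],"delta_pos":[[0.276,0.064,0],[0.276,0.064,0],[0.276,0.064,0],[0.276,0.064,0],[0.276,0.064,0]],"spin":[0,0,0,0,0]}' >/dev/null
python3 -m jog '{"fingers":[0,0,0,0],"delta_pos":[[0.276,0.064,0],[0.276,0.064,0],[0,0,0.25],[0,0,0.25]],"spin":[0,0,0,0]}' >/dev/null
python3 - <<'E'
from h import *
import cv2
st()
p=robot.get_image("side");q=robot.get_image("top")
for r in (p,q):
    for t in("page_tab","carton_pack"):
        for a in robot.place_of(r,t)[:2]: print(t,g(a["at"]),a["confidence"])
a=cv2.resize(p["pixels"][90:230,170:350],(540,420),interpolation=cv2.INTER_CUBIC);b=cv2.resize(q["pixels"][140:250,120:290],None,fx=1,fy=1)
b=cv2.resize(q["pixels"][145:240,130:230],(442,420),interpolation=cv2.INTER_CUBIC)
im=np.hstack([a,b]);im=cv2.resize(im,None,fx=.8,fy=.8);cv2.imwrite("pics/c.png",im[:,:,::-1])
E
```

```text
t 3.5 guide-frame TCP [ -7.6  51.  141.9] yaw 86.1 F [ 0.6 -1.1 -0.1] gap 85.39033005482732
page_tab [   0.3 -137.    90. ] 0.55
carton_pack [ -8.2 107.2   9.7] 0.86
page_tab [   1.2 -134.7   91.3] 0.92
```

View pics/c.png

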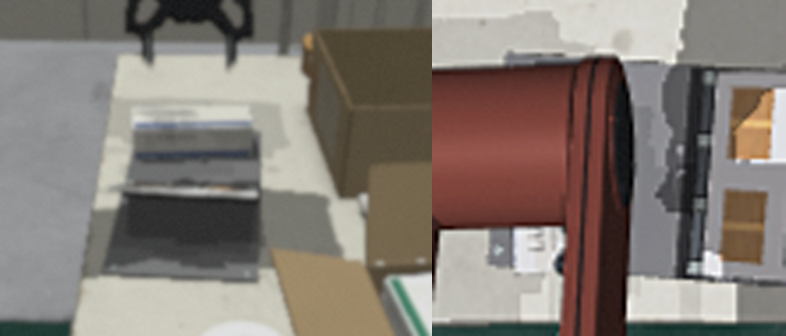

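The gripper hangs over the left cover (side view, fingers at about (190,45)). The box's near face is clear, at (195,140). Next I go down and push gently.

```bash

python3 -m jog '{"fingers":[0,0,0,0],"delta_pos":[[0,0,0.25],[0,0,0.25],[0,0,0.11],[0,0,0]],"spin":[0,0,0,0]}' >/dev/null
python3 -c "import h;h.st()"
python3 -m jog '{"fingers":[0,0,0,0,0],"delta_pos":[[0.04,0,0],[0.04,0,0],[0.04,0,0],[0.04,0,0],[0.04,0,0]],"spin":[0,0,0,0,0]}' >/dev/null
python3 -c "import h;h.st()"
```

```text
t 4.3 guide-frame TCP [-7.8 49.5 20.8] yaw 85.9 F [ 0.4 -0.4  0.8] gap 85.21529875125346
t 4.92 guide-frame TCP [-8.1 90.4 20.5] yaw 85.9 F [-0.6 -1.7  1. ] gap 85.25473204672426
```

```bash

python3 -m jog '{"fingers":[0,0,0,0,0],"delta_pos":[[0.04,0,0],[0.04,0,0],[0.04,0,0],[0.04,0,0],[0.04,0,0]],"spin":[0,0,0,0,0]}' >/dev/null
python3 -c "import h;h.st()"
python3 -m jog '{"fingers":[0,0,0,0,0],"delta_pos":[[0.04,0,0],[0.04,0,0],[0.04,0,0],[0.03,0,0],[0.02,0,0]],"spin":[0,0,0,0,0]}' >/dev/null
python3 - <<'E'
from h import *
import cv2
st()
p=robot.get_image("side");q=robot.get_image("top")
for r in (p,q):
    for a in robot.place_of(r,"carton_pack")[:2]: print(g(a["at"]),a["confidence"])
a=cv2.resize(p["pixels"][90:210,190:310],(420,420),interpolation=cv2.INTER_CUBIC)
b=cv2.resize(q["pixels"][145:240,110:196],(380,420),interpolation=cv2.INTER_CUBIC)
cv2.imwrite("pics/d.png",np.hstack([a,b])[:,:,::-1])
E
```

```text
t 5.55 guide-frame TCP [ -8.3 130.4  20.2] yaw 85.9 F [ 0.1  0.3 -0.1] gap 85.26859668180991
t 6.17 guide-frame TCP [ -8.2 164.2  20.3] yaw 85.9 F [ 0.3 -0.6 -0.5] gap 85.19213831095017
[ -6.8 202.8   1.1] 0.73
```

View pics/d.png

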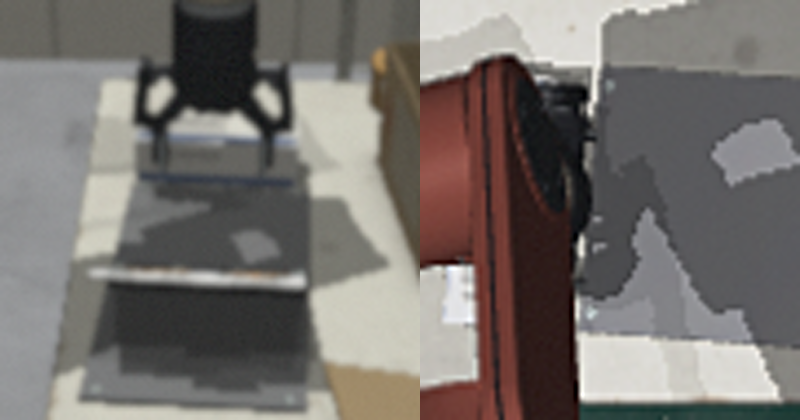

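The box has dropped flat on the bench: z≈1, near face about 173 from the spine, past the cover's edge at 165. I'll nudge it a little further, retreat and cross to the page's far side with the fingers shut.

```bash

python3 -m jog '{"fingers":[0,0,0,0,0],"delta_pos":[[0.02,0,0],[0.02,0,0],[-0.05,0,0],[-0.05,0,-0.1],[0,0,-0.28]],"spin":[0,0,0,0,0]}' >/dev/null
python3 -m jog '{"fingers":[1,1,1,1,1],"delta_pos":[[0,0,-0.28],[0,0,-0.28],[-0.28,0,0],[-0.28,0.02,0],[-0.28,0.02,0]],"spin":[0,0,0,0,0]}' >/dev/null
python3 -m jog '{"fingers":[1,1,1,1],"delta_pos":[[-0.28,0,0],[-0.28,0,0],[-0.2,0,0],[0,0,0]],"spin":[0,0,0,0]}' >/dev/null
python3 - <<'E'
from h import *
import cv2
st()
q=robot.get_image("top");p=robot.get_image("side")
for r in (q,p):
  for t in("carton_pack","page_tab","spine_mid","jar","label_spool"):
    for a in robot.place_of(r,t)[:2]: print(t,g(a["at"]),a["confidence"])
b=cv2.resize(q["pixels"][130:250,120:290],None,fx=4,fy=4,interpolation=cv2.INTER_CUBIC)
cv2.imwrite("pics/e.png",b[:,:,::-1])
E
```

```text
t 8.12 guide-frame TCP [  -1.  -171.   208.3] yaw 85.7 F [ 0.4  0.8 -0.2] gap -0.155087356171703
carton_pack [ -9.7 211.    1. ] 0.94
page_tab [  -0.  -135.9   91.9] 0.78
spine_mid [-0.7 -4.5 15.3] 0.59
spine_mid [ -18.8 -478.1    3.4] 0.2
jar [ -20.8 -346.3   -1. ] 0.88
label_spool [  71.  -340.2   -1.5] 0.74
carton_pack [ -5.  211.6   2.5] 0.78
page_tab [   0.3 -139.2   92.4] 0.83
spine_mid [ 2.4 -3.1 12.4] 0.85
spine_mid [ -2.3 211.3   1.3] 0.22
jar [ -19.5 -346.9   -1. ] 0.69
label_spool [  72.7 -338.3    3. ] 0.87
```

View pics/e.png

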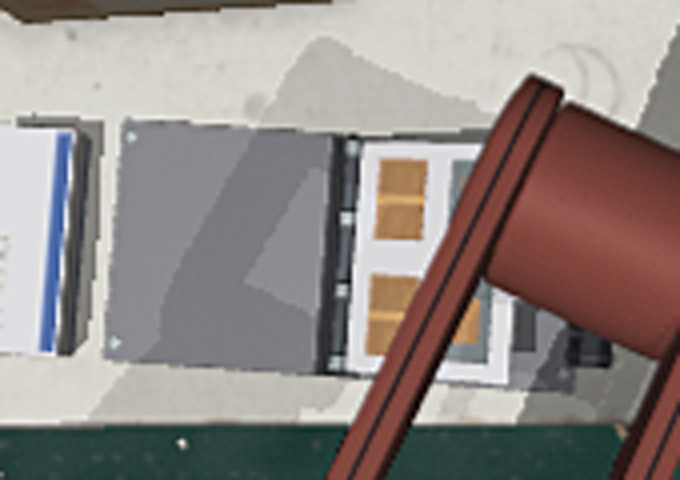

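The left cover is now empty. The box stands flat beyond it (its edge at about (85,240), clear of the cover's edge at about (110,240)). The shut fingers are at (590,345), right of the raised page. Next I go down beside the tab and push it along its arc.

```bash

python3 -m jog '{"fingers":[1,1,1,1],"delta_pos":[[0,0,0.25],[0,0,0.25],[0,0,0.14],[0,0,0]],"spin":[0,0,0,0]}' >/dev/null
python3 -c "import h;h.st()"
python3 -m jog '{"fingers":[1,1,1,1],"delta_pos":[[0.05,0,0],[0.04,0,0],[0.025,0,0],[0.02,0,-0.02]],"spin":[0,0,0,0]}' >/dev/null
python3 -c "import h;h.st()"
```

```text
t 9.22 guide-frame TCP [  -2.6 -167.3   78. ] yaw 85.9 F [ 0.7 -0.   0.6] gap -0.07746881568218925
t 9.72 guide-frame TCP [   1.  -143.9   86.6] yaw 86.0 F [ -4.9 -14.3   7.1] gap 0.03305473696637887
```

```bash

python3 -m jog '{"fingers":[1,1,1],"delta_pos":[[0.01,0,-0.03],[0.02,0,-0.035],[0.02,0,-0.035]],"spin":[0,0,0]}' >/dev/null
python3 - <<'E'
from h import *
import cv2
st()
p=robot.get_image("side")
for a in robot.place_of(p,"page_tab")[:2]: print(g(a["at"]),a["confidence"])
b=cv2.resize(p["pixels"][90:210,180:320],None,fx=5,fy=5,interpolation=cv2.INTER_CUBIC)
cv2.imwrite("pics/f.png",b[:,:,::-1])
E
```

```text
t 10.1 guide-frame TCP [   0.3 -131.1  105.5] yaw 85.9 F [-0.3 -2.3 -0.6] gap 0.062197086097256916
[   1.9 -119.1  117.2] 0.98
```

View pics/f.png

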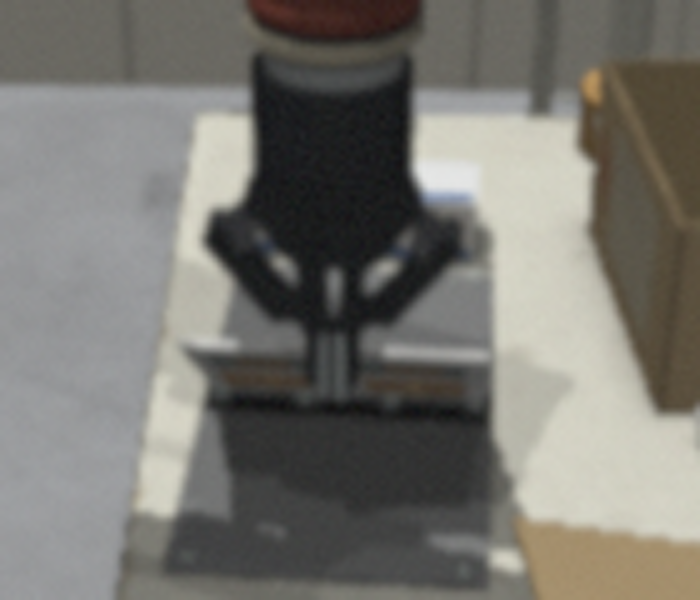

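The tab has risen to z≈117 (about 0.75 rad), with the fingertips at (335,375) pushing beneath it under a light force. I'll continue along the arc.

```bash

python3 -m jog '{"fingers":[1,1,1,1],"delta_pos":[[0.041,0,-0.032],[0.041,0,-0.032],[0.041,0,-0.032],[0.041,0,-0.032]],"spin":[0,0,0,0]}' >/dev/null
python3 -c "import h;h.st()"
python3 -m jog '{"fingers":[1,1,1,1],"delta_pos":[[0.042,0,-0.02],[0.042,0,-0.02],[0.042,0,-0.02],[0.042,0,-0.02]],"spin":[0,0,0,0]}' >/dev/null
python3 - <<'E'
from h import *
st()
for n in("side","top"):
  p=robot.get_image(n)
  for a in robot.place_of(p,"page_tab")[:2]: print(g(a["at"]),a["confidence"])
E
```

```text
t 10.7 guide-frame TCP [ -0.2 -98.2 130.5] yaw 85.9 F [ 1.5 -2.6  1.2] gap -0.17298271456626518
t 11.2 guide-frame TCP [ -1.1 -63.9 145.5] yaw 85.9 F [ 0.6 -1.5 -0. ] gap 0.0990346806647791
[  1.4 -55.  159. ] 0.94
```

```bash

python3 -m jog '{"fingers":[1,1,1,1],"delta_pos":[[0.047,0,-0.009],[0.047,0,-0.009],[0.047,0,-0.009],[0.047,0,-0.009]],"spin":[0,0,0,0]}' >/dev/null
python3 -c "import h;h.st()"
python3 -m jog '{"fingers":[1,1,1,1],"delta_pos":[[0.042,0,0.001],[0.042,0,0.001],[0.042,0,0.002],[0.042,0,0.003]],"spin":[0,0,0,0]}' >/dev/null
python3 - <<'E'
from h import *
st()
for n in("side","top"):
  p=robot.get_image(n)
  for a in robot.place_of(p,"page_tab")[:2]: print(g(a["at"]),a["confidence"])
E
```

```text
t 11.9 guide-frame TCP [ -0.5 -26.5 153. ] yaw 85.9 F [ 0.2 -0.7 -1.2] gap 0.08064017735287818
t 12.4 guide-frame TCP [ -0.4   6.9 151.5] yaw 85.9 F [ 0.2 -2.  -0.2] gap 0.14788271220335167
[ -2.1  25.3 166.9] 0.68
```

```bash

python3 -m jog '{"fingers":[1,1,1,1],"delta_pos":[[0.04,0,0.008],[0.04,0,0.01],[0.04,0,0.012],[0.04,0,0.014]],"spin":[0,0,0,0]}' >/dev/null
python3 -c "import h;h.st()"
python3 -m jog '{"fingers":[1,1,1,1],"delta_pos":[[0.041,0,0.021],[0.041,0,0.023],[0.041,0,0.026],[0.041,0,0.03]],"spin":[0,0,0,0]}' >/dev/null
python3 - <<'E'
from h import *
st()
for n in("side","top"):
  p=robot.get_image(n)
  for a in robot.place_of(p,"page_tab")[:2]: print(g(a["at"]),a["confidence"])
E
```

```text
t 13.1 guide-frame TCP [ -0.3  38.9 142.7] yaw 85.9 F [ 1.  -1.5  0.4] gap -0.19863386797911822
t 13.6 guide-frame TCP [ -0.3  71.7 122.4] yaw 85.9 F [ 0.7 -1.9  0.8] gap 0.03148833416438139
[ -0.7  95.8 131.2] 0.8
```

```bash

python3 -m jog '{"fingers":[1,1,1,1],"delta_pos":[[0.034,0,0.034],[0.032,0,0.036],[0.03,0,0.039],[0.028,0,0.041]],"spin":[0,0,0,0]}' >/dev/null
python3 -c "import h;h.st()"
python3 -m jog '{"fingers":[1,1,1,1],"delta_pos":[[0.024,0,0.042],[0.02,0,0.044],[0.018,0,0.045],[0.014,0,0.046]],"spin":[0,0,0,0]}' >/dev/null
python3 -c "import h;h.st()"
python3 -m jog '{"fingers":[1,1,1],"delta_pos":[[0.005,0,0.042],[0.005,0,0.042],[0.003,0,0.035]],"spin":[0,0,0]}' >/dev/null
python3 - <<'E'
from h import *
st()
for n in("side","top"):
  p=robot.get_image(n)
  for a in robot.place_of(p,"page_tab")[:2]: print(g(a["at"]),a["confidence"])
E
```

```text
t 14.3 guide-frame TCP [-0.3 96.4 92.3] yaw 85.9 F [ 0.7 -0.6  0.7] gap 0.20192721954051143
t 14.8 guide-frame TCP [ -0.3 111.4  56.8] yaw 85.9 F [-0.5 -0.8  0.7] gap 0.05570017016277259
t 15.18 guide-frame TCP [ -0.3 113.7  33.1] yaw 85.9 F [-0.2  1.   1.5] gap 0.0015220869761506189
[  2.9 149.4  24.2] 0.75
```

```bash

python3 -m jog '{"fingers":[1,1],"delta_pos":[[0,0,0.02],[0,0,0.013]],"spin":[0,0]}' >/dev/null
python3 -c "import h;h.st()"
python3 -m jog '{"fingers":[1,1],"delta_pos":[[0,0,0.008],[0,0,0]],"spin":[0,0]}' >/dev/null
python3 -c "import h;h.st()"
```

```text
t 15.62 guide-frame TCP [  0.1 113.8  27.2] yaw 85.9 F [0.7 0.  0.4] gap 0.07984176088988448
t 15.88 guide-frame TCP [  0.1 113.8  26.4] yaw 85.9 F [-3.6 -0.7  8.9] gap 0.3580334579911591
```

```bash

python3 -m jog '{"fingers":[1,1],"delta_pos":[[0,0,0.005],[0,0,0]],"spin":[0,0]}' >/dev/null
python3 -c "import h;h.st()"
python3 -m jog '{"fingers":[1,1,1,1,1],"delta_pos":[[0,0,-0.05],[0,0,-0.25],[0,0,-0.25],[0,0,-0.25],[-0.28,0,0]],"spin":[0,0,0,0,0]}' >/dev/null
python3 -m jog '{"fingers":[1,1,1,1,1],"delta_pos":[[-0.28,0,0],[-0.28,0,0],[-0.28,0,0],[-0.28,0,0],[0,0,0]],"spin":[0,0,0,0,0]}' >/dev/null
python3 - <<'E'
from h import *
import cv2
st()
q=robot.get_image("top");p=robot.get_image("side")
for r in (q,p):
  for t in("carton_pack","page_tab","jar","label_spool","small_stapler"):
    for a in robot.place_of(r,t)[:1]: print(t,g(a["at"]),a["confidence"])
a=cv2.resize(q["pixels"][140:240,110:290],(760,420),interpolation=cv2.INTER_CUBIC)
cv2.imwrite("pics/g.png",a[:,:,::-1])
E
```

```text
t 16.12 guide-frame TCP [  0.2 113.8  26.2] yaw 85.9 F [-6.3 -1.7 16.2] gap 0.11119120970845346
t 17.38 guide-frame TCP [  -0.7 -169.8  184.8] yaw 85.6 F [-1.1 -0.8 -0.4] gap -0.20537681366917684
carton_pack [ -8.9 212.3  -2.3] 0.97
page_tab [ -0.8 148.2  11.9] 0.92
jar [ -19.6 -349.1   -2.1] 0.58
label_spool [  71.5 -343.9   -0.2] 0.82
small_stapler [ -20.9 -480.5    2.1] 0.62
carton_pack [ -4.1 211.    1.1] 0.93
page_tab [ -2.3 147.2  12.5] 0.88
jar [ -20.3 -345.6    2.2] 0.57
label_spool [  74.2 -339.2    0.1] 0.56
small_stapler [ -23.7 -478.4   -3. ] 0.9
```

View pics/g.png

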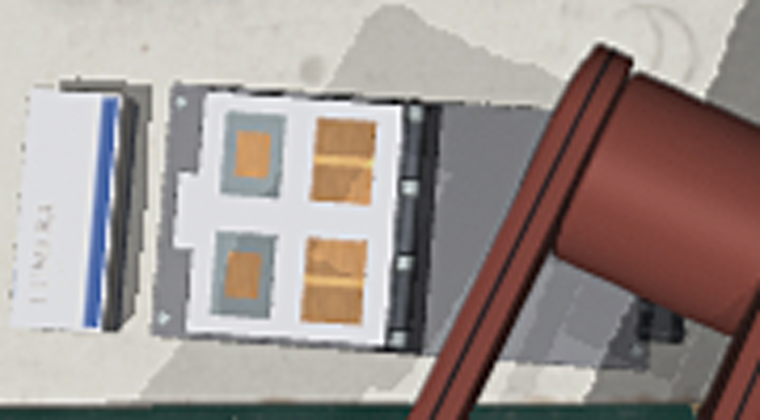

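The page lies flat on the left cover, its tab at (185,210) with z≈12. The box stands flat on the bench, clear of the cover, and the other things haven't moved. I'm handing it in.

```bash
python3 -c "
from bench import robot
print(robot.job_done())"
```

```text
the job is handed in; nothing more can be done
None
```

The job is handed in at about 17.5 s of the 64 s: the box stands flat on the bench clear of the cover, the page is pressed flat on the left cover, the jar, label roll and stapler were not touched, and the highest force read was about 17 N.

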